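Clamp a flanged tube in its vee cradle under the flip-over hold-down

TASK

Flip the cradle's hold-down arm up and over until it rests open on its own. Then take the flanged steel tube out of the white trough, set it down on the bench and let go, then take it up again and lay it in the cradle's two vees with its square flange in the slot between the end plate and the long vee, and let go so that it settles. Finally lower the hold-down arm gently (do not let it drop) until it rests on the tube, and let go; leave the other things on the bench where they are.

Things in the scene. Friction and masses are not known exactly. Their poses are not given: they have to be found in the camera images.
- tube: Steel tube, loose, 250 g: round, 40 mm diameter, 200 mm long, square flange (54 x 54, 12 thick) at one end. Origin on the axis at mid-length; x runs along the axis to the flange (flange x +88 to +100, plain tube -100 to +88; mass centre x +7). Starts level in the trough, axis 45 above the bench. On the bench the flange keeps it from rolling; axis 20 (plain end) to 27 (flange) above the bench.
- tube_flange (a point): Centre of the tube's square flange (x = +94 on the tube).
- trough: White trough, fixed (sizes in mm), open at its top and +x end. Origin on the bench under the stored tube's middle; x points to its flange. Covers x -110 to +20, 62 wide, walls 70 high, 8 thick, 46 apart, floor 25 high: the tube's top lies below the walls. Only what is beyond x = +20 (68 of plain tube, then the flange) sticks out and can be gripped from above, then lifted straight up.
- cradle: Steel cradle, fixed (mm). Origin on the bench below the vees' line (along y). Base x -57 to +73, y -116 to +116, 8 high. Long vee y +13 to +73, short vee y -87 to -63; 90 degree, 73 wide, cheeks 70 high; tube axis sits 60 high. Free gap for fingers y -63 to +13. End plate (70 wide, 90 high) y +105 to +113; slot y +73 to +105 takes the flange. Hold-down arm hinged at the +x side, over the long vee.
- cradle_seat (a point): Where the seated tube's origin should be: on the vees' centre line, 60 above the bench, at cradle y = -12; axes as the cradle's. The seated tube's x axis points along +y (flange to the end plate); its flange is then in the middle of the slot.
- holddown (a joint): Angle of the hold-down arm, rad; grows as it opens. 0: down on the empty cradle (outer end 0.14 rad below level); 0.14: level, rubber pad resting on the seated tube; 1.71: upright, the balance point; 2.15: open stop, where its weight keeps it. No spring, light damping, arm 250 g: let go off balance, it falls.
- holddown_bar (a point): Middle of the round crossbar at the arm's outer end: diameter 12, 100 long, parallel to the cradle's y, 130 from the hinge. The arm (20 wide) meets it at its middle; 40 of bare bar stands out on either side, to be pinched from above (best 32 from the middle). It can turn between the fingers, so the gripper may point down through the whole swing.
- holddown_hinge (a point): Hinge axis of the hold-down arm (parallel to the cradle's y), 90 above the bench, at cradle x = +48, y = +43. At joint value q the bar lies 130 from it, at cradle x = 48 - 130 cos(q - 0.14) and height 90 + 130 sin(q - 0.14).
- stopper: Bystander: grey rubber stopper, 32 diameter, 34 high, standing on the bench; origin under its middle.
- clampbox: Bystander: open cardboard box of clamps, 110 x 150 x 60 high; origin under its middle.
- flowmeter: Bystander: gas flow meter with an upright clear tube on a brass block, foot 80 x 100, 166 high; origin under its middle.

How it is judged:
By the outcome, as a careful person would: the job done as asked, in the order asked, and still so for the second after the job is handed in, with the robot touching nothing.
It also fails if it takes over 72 s, if anything falls off the work surface, if the arm or the gripper's body presses on something with over 40 N, if the wrist force passes 120 N, or if a joint passes its speed limit or range.

ROBOT

A 6-joint arm with a two-finger parallel gripper is mounted at the origin on the work surface. World frame = base frame: x ahead of the robot, y to its left, z up, the work surface at z = 0. Lengths are in m, angles in degrees, forces in N, time in s.
With the tool pointing down it reaches from about 0.4 to 0.825 m from the base axis. Payload 7 kg.
Tool frame: the origin (TCP) lies between the finger pads; the fingertips stand 19 mm ahead of it and the grasp point (between the pads) is the TCP; z points along the fingers, y is the line along which they close (so a half turn about z gives the same grasp; the last joint's range is limited). The gripper opens to 88 mm and grips with 3 to 60 N. Pads are 19 mm wide; open, the fingers measure 130 mm over their backs; the gripper's body (78 mm by 193 mm) begins 47 mm behind the grasp point.
Start: joints at [85.72, 20.546, 0.682, 0, -70.136, -16.507], TCP at [0.24, 0.631, 0.246] pointing down, gripper open.
Joint ranges: [-176.03, 176.03], [-82.01, 121.73], [-58.28, 71.71], [-173.87, 95.51], [-174.79, -0.11], [-173.66, 173.66]. Speed limits (degrees/s): [136.94, 136.94, 172.46, 180, 180, 180].

INTERFACE

Orientations are given as [roll, pitch, yaw] about the fixed x, y, z axes, in that order (R = Rz(yaw) Ry(pitch) Rx(roll)).
In Python, from plant import get_obs, snapshot, close_job, spot_in, spot_point gives the robot as it stands.
- The arm moves only by the tool play_rows, never from a script. Its argument "plan" is a list of rows, each a list of 6 numbers: the shift along the tool's x, y, z in cm, then the turn, a rotation vector about the tool's x, y, z in degrees. A call has 1 to 20 rows; each row shifts and turns the commanded pose from where the row before left it, along the tool's axes as they then stand; what a row does not reach is not made up. A row lasts 1/12 s, in which the tool goes at most 41.7 mm and 7.16 degrees, less where a joint would pass 70% of its speed; a pose out of reach is approached as far as the arm can. A call is refused whole if a number of a shift passes 4.17 or a number of a turn 7.16, either way. A call with a gripper value outside its range is refused whole. "grip" is the finger opening in cm, from 0 to 8.76, set as the call begins (left out, the last holds). The fingers move at their own pace and stop on an object; the grip force is fixed at half the most. Time passes only in rows, so rows that do not move let the fingers close. It gives the time, the measured TCP pose, the force, the opening and the grip force at its end, in the units of the state.
- get_obs(): the state, without advancing time (a new reading comes with each control period).
- snapshot(name): name is "scene" or "top" or "wrist"; returns a dict with "frame" (400x640x3 uint8, red, green, blue), "fx", "fy", "cx", "cy" (pixels), "position" and "attitude" of the camera in the world. Camera axes: x right, y down, z forward; pixel columns grow to the right and rows downward; lengths in m; the calibration is good to about 2 mm. A picture is of the moment at which its call begins. There is no depth.
- close_job(): hands the job in; it is judged then, once.
Trained networks look in the newest picture that a camera, given by its name, has taken for a name from the list of things; names that differ only in an ending like _2 or _b are one class to them, and where a whole thing is asked for, a point or a joint stands for the part that bears it (a point fixed in the world has none). Each returns a list of dicts, best first, with "score" (0 to 1); they miss things now and then, are a little off and sometimes report something else, mostly with a low value. They report only what shows in the picture. A call takes as long as a camera call.
- spot_in(camera, thing): "position" ([x, y, z] in m, in world coordinates, good to about 4 mm: the middle of the surface that is visible of it).
- spot_point(camera, thing): "position" ([x, y, z] in m, in world coordinates, good to about 4 mm: a listed point, or the origin of a listed thing).
The state is a dict: "clock": time; "joint_pos": joint angles; "qvel": joint speeds; "tau": joint torques, N m; "tool_pos": TCP position; "orientation": TCP orientation; "force": force on the tool from outside, world axes, zero at the start; "moment": the same for the moment, N m; "opening": finger opening in m; "gripper_force": force on a finger pad.
Only numpy, scipy, OpenCV 4.12 (cv2) and the standard library are available. Lean on these libraries where they do the work, as an engineer would, in place of code of your own. Each camera call takes 0.05 s, during which the arm holds its last target. There are 200 camera calls.

## Working session

There is one attempt and no reset: what is moved stays moved. The work goes in short steps, Python scripts to look and compute and a tool call to move; the robot and the scene stay as the last step left them, time stands still between calls to the robot, and variables do not carry over. Pictures are saved under pics/ and viewed, at most 13 in all, crops included, and the job is handed in when it is done.

Besides the shell and the picture viewer there is one more tool, called after "Call:" by a JSON object that holds its "fn" and its "kwargs", one argument or row to a line. play_rows: Moves the arm, as the interface text tells. Its arguments: {"type":"object","properties":{"plan":{"type":"array","items":{"type":"array","items":{"type":"number"}}},"grip":{"type":"number"}},"required":["plan"]}

```bash
mkdir -p pics; ls; cat > m.py <<'E'
import numpy as np, cv2, sys
from plant import *
P=lambda v: np.round(np.array(v),4).tolist()
def pts(cam,names):
    for n in names:
        r=spot_point(cam,n)[:2]
        print(cam,n,[(P(d["position"]),round(d["score"],2)) for d in r])
def save(cam,name):
    s=snapshot(cam); cv2.imwrite("pics/"+name,s["frame"][:,:,::-1]); return s
E
python3 - <<'E'
from m import *
o=get_obs();print(P(o["tool_pos"]),P(o["orientation"]),o["clock"],o["opening"])
for c in("top","scene"):
    s=save(c,c+"0.png");print(P(s["position"]),P(s["attitude"]),s["fx"])
    pts(c,["tube","tube_flange","trough","cradle","cradle_seat","holddown_bar","holddown_hinge","stopper","clampbox","flowmeter"])
E
```

```text
pics
[0.2394, 0.6306, 0.2446] [179.9062, -0.0104, -20.7946] 0.0 0.08777389844928611
[0.3808, 0.0063, 1.8385] [-175.9661, 0.0739, -90.7974] 495.5592872059007
top tube [([0.5487, 0.1568, 0.044], 0.76), ([0.5071, -0.4498, 0.0054], 0.31)]
top tube_flange [([0.515, 0.2474, 0.043], 0.84)]
top trough [([0.5497, 0.1592, -0.0023], 0.5)]
top cradle [([0.541, -0.1888, -0.0018], 0.73)]
top cradle_seat [([0.5424, -0.2049, 0.0564], 0.94), ([0.3927, 0.0007, -0.0009], 0.46)]
top holddown_bar [([0.4584, -0.1602, 0.072], 0.71), ([0.5486, 0.1575, -0.0043], 0.43)]
top holddown_hinge [([0.5851, -0.1426, 0.0894], 0.91)]
top stopper [([0.3936, -0.0031, 0.0001], 0.47)]
top clampbox [([0.4488, 0.4644, 0.0039], 0.71)]
top flowmeter [([0.5051, -0.4498, 0.0021], 0.77)]
[1.0029, -0.8472, 0.8238] [-126.2849, -0.8103, 31.9778] 445.4940941425187
scene tube [([0.546, 0.1628, 0.0475], 0.97), ([0.5017, -0.4497, -0.0009], 0.4)]
scene tube_flange [([0.5147, 0.2461, 0.0429], 0.88)]
scene trough [([0.551, 0.1562, 0.0007], 0.96)]
scene cradle [([0.5443, -0.1874, -0.0033], 0.63), ([0.4436, 0.4708, -0.0014], 0.41)]
scene cradle_seat [([0.5433, -0.2072, 0.0596], 0.91)]
scene holddown_bar [([0.461, -0.1534, 0.0724], 0.64)]
scene holddown_hinge [([0.5837, -0.1429, 0.0876], 0.93)]
scene stopper [([0.3923, -0.0006, -0.0005], 0.5)]
scene clampbox [([0.4442, 0.4718, 0.0003], 0.66)]
scene flowmeter [([0.5012, -0.451, -0.0026], 0.68)]
```

```bash
python3 -c "
import cv2
a=cv2.imread('pics/top0.png');b=cv2.imread('pics/scene0.png')
import numpy as np
cv2.imwrite('pics/both.png',cv2.resize(np.vstack([a,b]),(480,600)))"
```

```text
(no output)
```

View pics/top0.png

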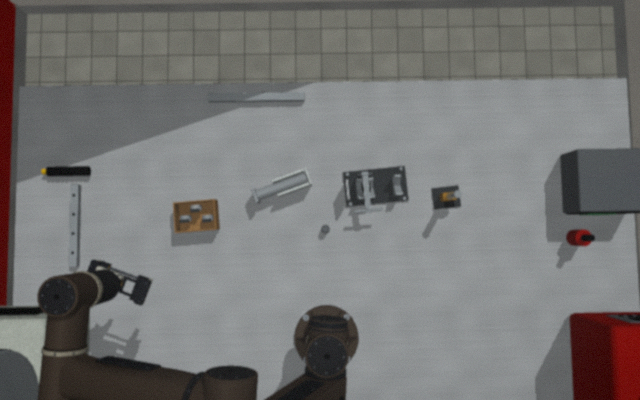

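View pics/scene0.png

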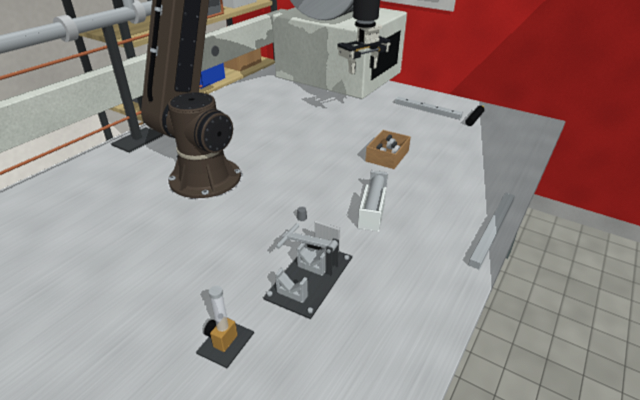

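The top view shows the clamp box (195,215), the trough with the tube (283,186), the stopper (324,231), the cradle with its arm (375,187) and the flow meter (447,197). The network's positions agree with this. Cradle yaw comes out at about 6.5° and trough yaw at about 110.5°. Next I go above the bar and refine with the wrist camera.

```bash
cat >> m.py <<'E'
from scipy.spatial.transform import Rotation as R
def plan(pos,yaw,n,nrot=None,start=None):
    "rows from the measured pose to pos/yaw (tool down); prints them and the last"
    o=get_obs()
    p,r=start or (np.array(o["tool_pos"]),R.from_euler("xyz",o["orientation"],degrees=True))
    goal=R.from_euler("xyz",[180,0,yaw],degrees=True)
    rv=(r.inv()*goal).as_rotvec(degrees=True); nrot=nrot or max(1,int(np.ceil(np.abs(rv).max()/7)))
    n=max(n,nrot); rows=[]
    for i in range(n):
        d=r.inv().apply((np.array(pos)-p)/(n-i)).round(2 if 0 else 4)*100
        t=(rv/nrot).round(1) if i<nrot else np.zeros(3)
        p=p+r.apply(d/100); r=r*R.from_rotvec(t,degrees=True)
        rows.append([round(float(a),2) for a in [*d,*t]])
    print(n,str(rows).replace(" ","").replace(".0,",",").replace(".0]","]")); return p,r
def cr(x,y,z,o,yaw): return [*(np.array(o)+R.from_euler("z",yaw,degrees=True).apply([x,y,0])[:2]),z]
E
python3 - <<'E'
from m import *
s=plan([.48,.33,.30],-83.5,10)
hp=cr(-60,0,0,(0,0),0)
plan(cr(-.081,.011,.25,(.5425,-.193),6.5),-83.5,14,start=s)
E
```

```text
10 [[3.32,1.96,-0.54,-0,0,7],[3.53,1.54,-0.54,-0,0,7],[3.69,1.1,-0.55,-0,0,7],[3.8,0.64,-0.54,-0,0,7],[3.85,0.18,-0.55,-0,0,7],[3.84,-0.29,-0.54,-0,0,7],[3.78,-0.76,-0.55,-0,0,7],[3.65,-1.22,-0.54,-0,0,7],[3.48,-1.65,-0.55,-0,0,7],[3.26,-2.07,-0.54,0,0,0]]
14 [[3.69,0.54,0.36,-0,0,-0.3],[3.68,0.56,0.36,0,0,0],[3.68,0.56,0.36,0,0,0],[3.68,0.56,0.36,0,0,0],[3.68,0.56,0.36,0,0,0],[3.68,0.56,0.35,0,0,0],[3.68,0.56,0.36,0,0,0],[3.69,0.56,0.35,0,0,0],[3.68,0.56,0.36,0,0,0],[3.69,0.56,0.35,0,0,0],[3.68,0.56,0.36,0,0,0],[3.69,0.56,0.35,0,0,0],[3.68,0.55,0.36,0,0,0],[3.69,0.56,0.35,0,0,0]]
```

Call:
{"fn": "play_rows", "kwargs": {
  "plan": [
    [3.3,2,-0.5,0,0,7],
    [3.5,1.5,-0.5,0,0,7],
    [3.7,1.1,-0.5,0,0,7],
    [3.8,0.6,-0.5,0,0,7],
    [3.9,0.2,-0.5,0,0,7],
    [3.8,-0.3,-0.5,0,0,7],
    [3.8,-0.8,-0.5,0,0,7],
    [3.7,-1.2,-0.5,0,0,7],
    [3.5,-1.7,-0.5,0,0,7],
    [3.3,-2.1,-0.5,0,0,0]
  ]
}}

```text
clock: 1.93
tool_pos: [0.4822, 0.3276, 0.2962]
orientation: [-180.0, 0.0, -84.2]
force: [0.6, 0.2, -0.3]
opening: 0.0875
gripper_force: 0.0
```

Call:
{"fn": "play_rows", "kwargs": {
  "plan": [
    [3.7,0.55,0.35,0,0,0],
    [3.7,0.55,0.35,0,0,0],
    [3.7,0.55,0.35,0,0,0],
    [3.7,0.55,0.35,0,0,0],
    [3.7,0.55,0.35,0,0,0],
    [3.7,0.55,0.35,0,0,0],
    [3.7,0.55,0.35,0,0,0],
    [3.7,0.55,0.35,0,0,0],
    [3.7,0.55,0.35,0,0,0],
    [3.7,0.55,0.35,0,0,0],
    [3.7,0.55,0.35,0,0,0],
    [3.7,0.55,0.35,0,0,0],
    [3.7,0.55,0.35,0,0,0],
    [3.7,0.55,0.35,0,0,0],
    [0,0,0,0,0,0],
    [0,0,0,0,0,0]
  ],
  "grip": 3.6
}}

```text
clock: 3.27
tool_pos: [0.4601, -0.1959, 0.2462]
orientation: [180.0, 0.0, -84.0]
force: [-0.2, 0.1, 0.7]
opening: 0.0359
gripper_force: 0.0
```

```bash
python3 - <<'E'
from m import *
o=get_obs();print(P(o["tool_pos"]),P(o["orientation"]),o["clock"],o["opening"],P(o["joint_pos"]))
s=save("wrist","w1.png");print(P(s["position"]),P(s["attitude"]),s["fx"])
pts("wrist",["cradle","cradle_seat","holddown_bar","holddown_hinge"])
E
```

```text
[0.4601, -0.1959, 0.2462] [179.9517, 0.0065, -84.0285] 3.2667 0.0359267608631819 [-0.5146, 3.9112, -20.7973, -0.0011, -65.3402, 6.4866]
[0.468, -0.2675, 0.3856] [164.3171, -0.0498, -174.0053] 351.68814343248613
wrist cradle [([0.543, -0.1929, -0.0002], 0.76)]
wrist cradle_seat [([0.5433, -0.2053, 0.0631], 0.72)]
wrist holddown_bar [([0.4576, -0.1528, 0.072], 0.67)]
wrist holddown_hinge [([0.586, -0.1407, 0.0903], 0.8)]
```

View pics/w1.png

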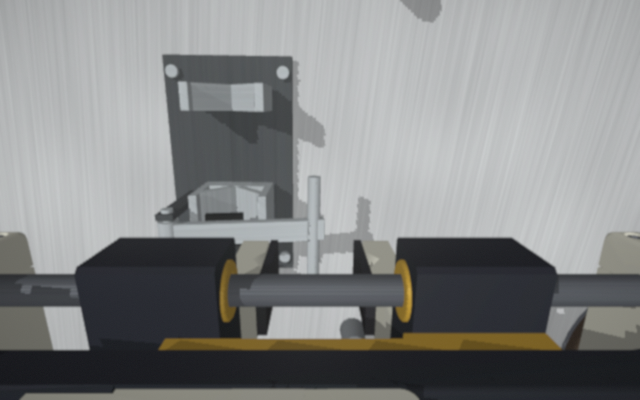

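The wrist view, with world -x to the right and +y downward, shows the bar from (314,178) to (314,272), the base corners at (163,55) and (293,56), and the short vee at (222,97).

```bash
cat >> m.py <<'E'
def bp(s,u,v,z):
    d=R.from_euler("xyz",s["attitude"],degrees=True).apply([(u-s["cx"])/s["fx"],(v-s["cy"])/s["fy"],1])
    c=np.array(s["position"]); return c+d*(z-c[2])/d[2]
E
python3 - <<'E'
from m import *
s=snapshot("wrist")
for u,v,z in[(314,177,.073),(313.5,270,.073),(163,55,.008),(293,56,.008),(294,240,.008),(180,96,.07),(262,96,.07)]: print(u,v,P(bp(s,u,v,z)))
s=snapshot("top")
from scipy.optimize import least_squares
for u,v in[(343,172),(405,166),(408,202),(347,208)]: print(u,v,P(bp(s,u,v,.008)))
# joint fit of cradle pose from network readings, several pictures
L={"cradle":(0,0),"cradle_seat":(0,-.012),"holddown_hinge":(.048,.043),"holddown_bar":(-.0807,.043)}
D=[]
for c in("top","scene","wrist"):
  snapshot(c)
  for k,l in L.items():
    for d in spot_point(c,k)[:1]:
      if d["score"]>.4: D.append((l,d["position"][:2]))
f=lambda q:np.ravel([np.array(cr(*l,0,q[:2],q[2]*100)[:2])-w for l,w in D])
q=least_squares(f,[.54,-.19,.065],loss="soft_l1",f_scale=.003).x
print(P(q[:2]),q[2]*100,len(D))
E
```

```text
314 177 [0.4635, -0.2006, 0.073]
313.5 270 [0.4538, -0.1085, 0.073]
163 55 [0.6259, -0.2941, 0.008]
293 56 [0.4966, -0.3075, 0.008]
294 240 [0.4771, -0.1113, 0.008]
180 96 [0.5859, -0.2578, 0.07]
262 96 [0.5157, -0.2656, 0.07]
343 172 [0.6027, -0.0701, 0.008]
405 166 [0.6219, -0.301, 0.008]
408 202 [0.4877, -0.3087, 0.008]
347 208 [0.4686, -0.0826, 0.008]
[0.5421, -0.1899] 4.96254399265859 11
```

Call:
{"fn": "play_rows", "kwargs": {
  "plan": [
    [-0.6,-0.1,2,0,0,0],
    [-0.5,-0.1,3,0,0,0],
    [0,0,3,0,0,0],
    [0,0,3,0,0,0],
    [0,0,2.5,0,0,0],
    [0,0,1.8,0,0,0],
    [0,0,1.2,0,0,0],
    [0,0,0.8,0,0,0],
    [0,0,0,0,0,0]
  ]
}}

```text
clock: 5.12
tool_pos: [0.4607, -0.1828, 0.0721]
orientation: [179.8, 0.0, -83.8]
force: [0.6, 0.2, -1.1]
opening: 0.0359
gripper_force: 0.0
```

Call:
{"fn": "play_rows", "kwargs": {
  "plan": [
    [0,0,0,0,0,0],
    [0,0,0,0,0,0],
    [0,0,0,0,0,0],
    [0,0,0,0,0,0],
    [0,0,0,0,0,0],
    [0,0,0,0,0,0]
  ],
  "grip": 0.4
}}

```text
clock: 5.62
tool_pos: [0.4606, -0.183, 0.0741]
orientation: [179.9, 0.0, -83.8]
force: [-4.6, -0.1, 6.2]
opening: 0.0109
gripper_force: 30.0
```

```bash
python3 - <<'E'
from m import *
o=get_obs();print(P(o["tool_pos"]),P(o["orientation"]),o["clock"],o["opening"],P(o["force"]),o["gripper_force"])
E
```

```text
[0.4606, -0.183, 0.0741] [179.9236, 0.0033, -83.8067] 5.6167 0.010920777404241395 [-4.6111, -0.0588, 6.2278] 29.984050691127777
```

```bash
cat >> m.py <<'E'
def arc(a,b,n):
    t=np.linspace(a,b,n+1); x=-13*np.cos(t); z=13*np.sin(t)
    print([[0,round(float(-dx),2),round(float(-dz),2),0,0,0] for dx,dz in zip(np.diff(x),np.diff(z))])
E
python3 -c "
from m import *
arc(-.14,.9,10);arc(.9,1.98,11)"
```

```text
[[0, 0.12, -1.35, 0, 0, 0], [0, -0.02, -1.35, 0, 0, 0], [0, -0.16, -1.34, 0, 0, 0], [0, -0.3, -1.32, 0, 0, 0], [0, -0.44, -1.28, 0, 0, 0], [0, -0.57, -1.23, 0, 0, 0], [0, -0.69, -1.16, 0, 0, 0], [0, -0.81, -1.08, 0, 0, 0], [0, -0.92, -0.99, 0, 0, 0], [0, -1.01, -0.89, 0, 0, 0]]
[[0, -1.04, -0.74, 0, 0, 0], [0, -1.1, -0.64, 0, 0, 0], [0, -1.16, -0.53, 0, 0, 0], [0, -1.21, -0.41, 0, 0, 0], [0, -1.24, -0.29, 0, 0, 0], [0, -1.26, -0.17, 0, 0, 0], [0, -1.28, -0.04, 0, 0, 0], [0, -1.27, 0.08, 0, 0, 0], [0, -1.26, 0.21, 0, 0, 0], [0, -1.23, 0.33, 0, 0, 0], [0, -1.19, 0.45, 0, 0, 0]]
```

Call:
{"fn": "play_rows", "kwargs": {
  "plan": [
    [0,0.12,-1.35,0,0,0],
    [0,0,-1.35,0,0,0],
    [0,-0.15,-1.35,0,0,0],
    [0,-0.3,-1.3,0,0,0],
    [0,-0.45,-1.3,0,0,0],
    [0,-0.57,-1.2,0,0,0],
    [0,-0.7,-1.15,0,0,0],
    [0,-0.8,-1.1,0,0,0],
    [0,-0.9,-1,0,0,0],
    [0,-1,-0.9,0,0,0],
    [0,0,0,0,0,0]
  ]
}}

```text
clock: 6.53
tool_pos: [0.5055, -0.179, 0.1961]
orientation: [179.6, -0.1, -83.8]
force: [-20.4, -2.5, 21.3]
opening: 0.0111
gripper_force: 30.0
```

Call:
{"fn": "play_rows", "kwargs": {
  "plan": [
    [0,0.2,-0.2,0,0,0],
    [0,0,0,0,0,0]
  ]
}}

```text
clock: 6.7
tool_pos: [0.5053, -0.1789, 0.1964]
orientation: [179.9, -0.1, -83.8]
force: [-4.9, -4.4, 2.3]
opening: 0.011
gripper_force: 30.0
```

Call:
{"fn": "play_rows", "kwargs": {
  "plan": [
    [0,-1.04,-0.75,0,0,0],
    [0,-1.1,-0.65,0,0,0],
    [0,-1.15,-0.55,0,0,0],
    [0,-1.2,-0.4,0,0,0],
    [0,-1.25,-0.3,0,0,0],
    [0,0,0,0,0,0]
  ]
}}

```text
clock: 7.2
tool_pos: [0.5656, -0.173, 0.2239]
orientation: [-179.9, -0.2, -83.8]
force: [-2.3, -5.3, 7.9]
opening: 0.0105
gripper_force: 30.0
```

Call:
{"fn": "play_rows", "kwargs": {
  "plan": [
    [0,-1.25,-0.2,0,0,0],
    [0,-1.25,-0.05,0,0,0],
    [0,-1.25,0.05,0,0,0],
    [0,-1.25,0.2,0,0,0],
    [0,-1.2,0.3,0,0,0],
    [0,0,0,0,0,0]
  ]
}}

```text
clock: 7.7
tool_pos: [0.6274, -0.1666, 0.2196]
orientation: [-179.9, -0.2, -83.8]
force: [1.3, -7.0, 2.5]
opening: 0.0111
gripper_force: 30.0
```

```bash
python3 - <<'E'
from m import *
for c in("top","scene"):
  snapshot(c); pts(c,["holddown_bar","holddown_hinge"])
E
```

```text
top holddown_bar [([0.6265, -0.144, 0.2131], 0.68)]
top holddown_hinge [([0.5853, -0.1446, 0.0856], 0.47)]
scene holddown_bar [([0.6292, -0.1381, 0.2162], 0.72), ([0.5514, 0.1565, 0.0031], 0.22)]
scene holddown_hinge [([0.5841, -0.1393, 0.09], 0.57)]
```

Call:
{"fn": "play_rows", "kwargs": {
  "plan": [
    [0,-0.6,0.2,0,0,0],
    [0,-0.6,0.25,0,0,0],
    [0,0,0,0,0,0]
  ]
}}

```text
clock: 8.25
tool_pos: [0.6382, -0.1655, 0.2152]
orientation: [-180.0, -0.2, -83.8]
force: [0.4, -8.5, -0.4]
opening: 0.0112
gripper_force: 30.0
```

Call:
{"fn": "play_rows", "kwargs": {
  "plan": [
    [0,-0.2,0.1,0,0,0],
    [0,0,0,0,0,0],
    [0,0,0,0,0,0],
    [0,0,0,0,0,0]
  ],
  "grip": 3
}}

```text
clock: 8.58
tool_pos: [0.6393, -0.1632, 0.2137]
orientation: [-180.0, 0.0, -83.8]
force: [-0.2, 0.0, 0.0]
opening: 0.0283
gripper_force: 0.0
```

Call:
{"fn": "play_rows", "kwargs": {
  "plan": [
    [0,0,-1,0,0,0],
    [0,0,-2,0,0,0],
    [0,0,-3,0,0,0],
    [0,0,-3,0,0,0],
    [0,0,0,0,0,0]
  ]
}}

```text
clock: 9.0
tool_pos: [0.6418, -0.1642, 0.3118]
orientation: [-179.4, -0.2, -83.7]
force: [1.0, -0.9, 1.6]
opening: 0.0297
gripper_force: 0.0
```

```bash
python3 - <<'E'
from m import *
save("top","t1.png");pts("top",["holddown_bar","holddown_hinge","tube","trough","tube_flange"])
save("scene","s1.png");pts("scene",["holddown_bar","holddown_hinge","tube","tube_flange"])
s=plan([.53,-.02,.30],-69.5,5)
plan([.530,.205,.25],-69.5,8,start=s)
E
```

```text
top holddown_bar [([0.6406, -0.1402, 0.2099], 0.59)]
top holddown_hinge [([0.5855, -0.1452, 0.0908], 0.76), ([0.6419, -0.1433, 0.2118], 0.72)]
top tube [([0.5492, 0.1585, 0.0454], 0.66)]
top trough [([0.5461, 0.1583, -0.004], 0.73)]
top tube_flange [([0.5137, 0.2447, 0.0452], 0.91)]
scene holddown_bar [([0.644, -0.1353, 0.2085], 0.85)]
scene holddown_hinge [([0.5833, -0.142, 0.0879], 0.81)]
scene tube [([0.546, 0.1627, 0.0475], 0.86)]
scene tube_flange [([0.5187, 0.2478, 0.0436], 0.68)]
5 [[-3.09,1.86,0.06,0,0,-4.8],[-3.24,1.6,0.06,0,0,-4.8],[-3.36,1.32,0.06,0,0,-4.8],[-3.45,1.04,0.07,0,0,0],[-3.46,1.04,0.06,0,0,0]]
8 [[-2.63,-0.99,0.62,0.1,0,0.1],[-2.63,-0.99,0.63,0,0,0],[-2.63,-0.98,0.63,0,0,0],[-2.64,-0.99,0.63,0,0,0],[-2.63,-0.98,0.63,0,0,0],[-2.64,-0.99,0.62,0,0,0],[-2.63,-0.98,0.63,0,0,0],[-2.64,-0.99,0.62,0,0,0]]
```

Call:
{"fn": "play_rows", "kwargs": {
  "plan": [
    [-3.1,1.8,0,0,0,-4.8],
    [-3.2,1.6,0,0,0,-4.8],
    [-3.4,1.3,0,0,0,-4.6],
    [-3.4,1,0,0,0,0],
    [-3.4,1,0,0,0,0],
    [-2.6,-1,0.6,0,0,0],
    [-2.6,-1,0.6,0,0,0],
    [-2.6,-1,0.6,0,0,0],
    [-2.6,-1,0.6,0,0,0],
    [-2.6,-1,0.6,0,0,0],
    [-2.6,-1,0.6,0,0,0],
    [-2.6,-1,0.6,0,0,0],
    [-2.6,-1,0.6,0,0,0],
    [0,0,0,0,0,0],
    [0,0,0,0,0,0]
  ],
  "grip": 6.5
}}

```text
clock: 10.8
tool_pos: [0.5343, 0.2037, 0.2547]
orientation: [179.9, -0.0, -69.5]
force: [0.1, -0.1, -0.7]
opening: 0.0649
gripper_force: 0.0
```

```bash
python3 - <<'E'
from m import *
save("wrist","w2.png");pts("wrist",["tube","trough","tube_flange"])
plan([.529,.2095,.045],-69.6,9)
E
```

```text
wrist tube [([0.5456, 0.158, 0.0466], 0.94), ([0.3933, -0.0003, 0.0015], 0.28)]
wrist trough []
wrist tube_flange [([0.5168, 0.2456, 0.0465], 0.83)]
9 [[-0.1,0.03,2.34,-0,0,-0],[-0.1,0.03,2.34,0,0,0],[-0.1,0.03,2.34,0,0,0],[-0.1,0.03,2.34,0,0,0],[-0.1,0.03,2.35,0,0,0],[-0.11,0.03,2.34,0,0,0],[-0.1,0.03,2.35,0,0,0],[-0.11,0.03,2.34,0,0,0],[-0.1,0.03,2.35,0,0,0]]
```

View pics/w2.png

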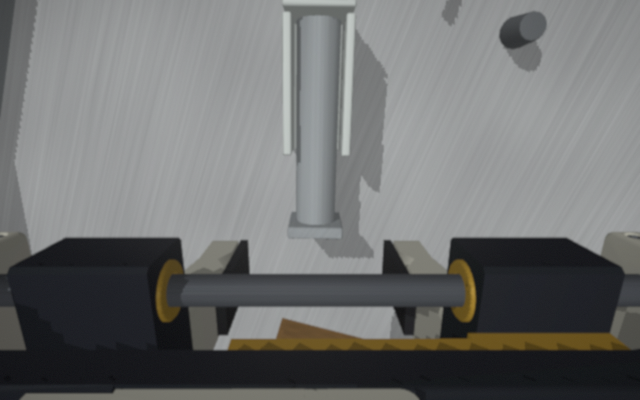

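The wrist view shows the tube aligned and centred between the fingers, with its axis at column 316 and its flange at (315,227). I descend and close.

Call:
{"fn": "play_rows", "kwargs": {
  "plan": [
    [-0.3,0.1,3,0,0,0],
    [-0.3,0.1,3.5,0,0,0],
    [-0.3,0.1,3.5,0,0,0],
    [0,0,3.5,0,0,0],
    [0,0,3,0,0,0],
    [0,0,2,0,0,0],
    [0,0,1.5,0,0,0],
    [0,0,1,0,0,0],
    [0,0,0,0,0,0]
  ]
}}

```text
clock: 11.75
tool_pos: [0.5279, 0.2085, 0.0439]
orientation: [179.8, -0.0, -69.7]
force: [-0.9, -0.6, 0.6]
opening: 0.0649
gripper_force: 0.0
```

Call:
{"fn": "play_rows", "kwargs": {
  "plan": [
    [0,0,0,0,0,0],
    [0,0,0,0,0,0],
    [0,0,0,0,0,0],
    [0,0,0,0,0,0],
    [0,0,0,0,0,0],
    [0,0,0,0,0,0]
  ],
  "grip": 3
}}

```text
clock: 12.25
tool_pos: [0.5291, 0.2103, 0.0463]
orientation: [-179.9, 0.0, -69.6]
force: [0.2, 0.8, 1.6]
opening: 0.0392
gripper_force: 30.0
```

Call:
{"fn": "play_rows", "kwargs": {
  "plan": [
    [0,0,-1,0,0,0],
    [0,0,-2,0,0,0],
    [0,0,-2,0,0,0],
    [0,0,-2,0,0,0],
    [0,0,-2,0,0,0],
    [0,0,-1,0,0,0],
    [0,0,0,0,0,0]
  ]
}}

```text
clock: 12.83
tool_pos: [0.5296, 0.2106, 0.1483]
orientation: [-179.8, 0.1, -69.6]
force: [-0.9, 0.4, -3.4]
opening: 0.0393
gripper_force: 30.0
```

```bash
python3 - <<'E'
from m import *
save("wrist","w3.png");pts("wrist",["tube","tube_flange"])
plan([.72,.095,.15],-80,11,5)
E
```

```text
wrist tube []
wrist tube_flange []
11 [[1.58,-1.27,-0.05,0,-0,2.1],[1.54,-1.33,-0.05,0,-0,2.1],[1.49,-1.39,-0.05,0,-0,2.1],[1.43,-1.44,-0.05,0,-0,2.1],[1.38,-1.49,-0.05,0,-0,2.1],[1.33,-1.54,-0.05,0,0,0],[1.32,-1.54,-0.05,0,0,0],[1.33,-1.55,-0.06,0,0,0],[1.32,-1.54,-0.05,0,0,0],[1.33,-1.55,-0.06,0,0,0],[1.32,-1.54,-0.05,0,0,0]]
```

Call:
{"fn": "play_rows", "kwargs": {
  "plan": [
    [1.6,-1.3,0,0,0,2.1],
    [1.5,-1.3,0,0,0,2.1],
    [1.5,-1.4,0,0,0,2.1],
    [1.4,-1.4,0,0,0,2.1],
    [1.4,-1.5,0,0,0,2.1],
    [1.3,-1.5,0,0,0,0],
    [1.3,-1.5,0,0,0,0],
    [1.3,-1.6,0,0,0,0],
    [1.3,-1.6,0,0,0,0],
    [1.3,-1.6,0,0,0,0],
    [1.3,-1.5,0,0,0,0],
    [0,0,0,0,0,0]
  ]
}}

```text
clock: 13.98
tool_pos: [0.7222, 0.0949, 0.1424]
orientation: [179.8, -0.1, -80.2]
force: [0.7, 0.2, -0.7]
opening: 0.0392
gripper_force: 30.0
```

```bash
python3 - <<'E'
from m import *
save("scene","s3.png");pts("scene",["tube","tube_flange"])
f=cv2.imread("pics/s3.png")[60:360,180:560]; cv2.imwrite("pics/s3c.png",cv2.resize(f,None,fx=2,fy=2,interpolation=2))
print(P(get_obs()["tool_pos"]))
E
```

```text
scene tube [([0.7297, 0.0453, 0.1384], 0.75), ([0.5504, 0.1582, 0.0042], 0.72)]
scene tube_flange [([0.7134, 0.1334, 0.1441], 0.74), ([0.6442, -0.1359, 0.2065], 0.22)]
[0.7197, 0.0969, 0.1433]
```

View pics/s3c.png

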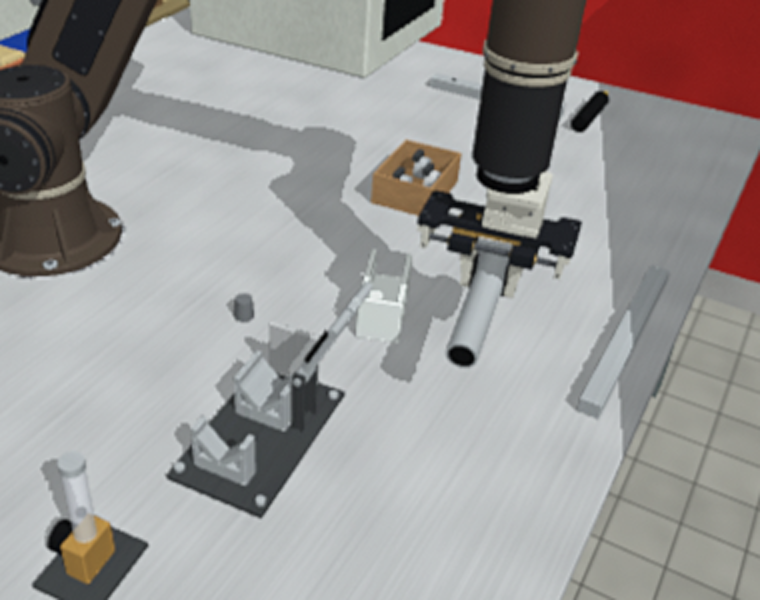

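The scene crop shows the tube held level over free bench at (480,310). The hold-down arm rests open at (335,320) and the other things are undisturbed. I lower the tube with a 2° tilt that matches how it will lie.

Call:
{"fn": "play_rows", "kwargs": {
  "plan": [
    [0,0,2,0,-0.7,0],
    [0,0,2.5,0,-0.7,0],
    [0,0,2.5,0,-0.7,0],
    [0,0,2,0,0,0],
    [0,0,1,0,0,0],
    [0,0,0.6,0,0,0],
    [0,0,0.4,0,0,0],
    [0,0,0,0,0,0],
    [0,0,0,0,0,0]
  ]
}}

```text
clock: 14.88
tool_pos: [0.7208, 0.0999, 0.0368]
orientation: [-179.9, 2.1, -80.1]
force: [-0.4, -1.5, -1.4]
opening: 0.0391
gripper_force: 30.0
```

Call:
{"fn": "play_rows", "kwargs": {
  "plan": [
    [0,0,0.3,0,0,0],
    [0,0,0.2,0,0,0],
    [0,0,0.1,0,0,0],
    [0,0,0,0,0,0]
  ]
}}

```text
clock: 15.22
tool_pos: [0.7208, 0.1, 0.0301]
orientation: [-179.9, 2.1, -80.1]
force: [0.9, 2.1, 0.6]
opening: 0.039
gripper_force: 30.0
```

Call:
{"fn": "play_rows", "kwargs": {
  "plan": [
    [0,0,0.2,0,0,0],
    [0,0,0.1,0,0,0],
    [0,0,0,0,0,0]
  ]
}}

```text
clock: 15.47
tool_pos: [0.721, 0.1001, 0.0282]
orientation: [-179.9, 2.1, -80.0]
force: [-1.9, 1.0, 7.6]
opening: 0.039
gripper_force: 30.0
```

Call:
{"fn": "play_rows", "kwargs": {
  "plan": [
    [0,0,0,0,0,0],
    [0,0,0,0,0,0],
    [0,0,0,0,0,0],
    [0,0,0,0,0,0],
    [0,0,0,0,0,0]
  ],
  "grip": 6.5
}}

```text
clock: 15.88
tool_pos: [0.72, 0.0997, 0.0262]
orientation: [180.0, 2.1, -80.1]
force: [0.1, -0.6, -0.4]
opening: 0.0635
gripper_force: 0.0
```

Call:
{"fn": "play_rows", "kwargs": {
  "plan": [
    [0,0,-1,0,0,0],
    [0,0,-2.5,0,0,0],
    [1.5,0,-3,0,0,0],
    [2,0,-3,0,0,0],
    [1.5,0,-2,0,0,0],
    [0,0,-1,0,0,0],
    [0,0,0,0,0,0],
    [0,0,0,0,0,0]
  ]
}}

```text
clock: 16.55
tool_pos: [0.7296, 0.0463, 0.1502]
orientation: [-179.9, 2.1, -80.1]
force: [-1.2, -0.6, -0.3]
opening: 0.0652
gripper_force: 0.0
```

```bash
python3 - <<'E'
from m import *
for c in("wrist","scene","top"): save(c,c+"4.png");pts(c,["tube","tube_flange"])
o=get_obs();print(P(o["tool_pos"]),P(o["orientation"]),o["opening"])
E
```

```text
wrist tube [([0.7308, 0.0464, 0.0259], 0.83)]
wrist tube_flange [([0.7121, 0.1374, 0.0313], 0.79)]
scene tube [([0.727, 0.0515, 0.0258], 0.6)]
scene tube_flange [([0.7121, 0.1419, 0.0283], 0.61)]
top tube [([0.7316, 0.0428, 0.0223], 0.67)]
top tube_flange [([0.7146, 0.1352, 0.0273], 0.8)]
[0.7294, 0.0464, 0.1491] [179.9468, 2.0924, -80.0649] 0.06520566654445421
```

View pics/wrist4.png

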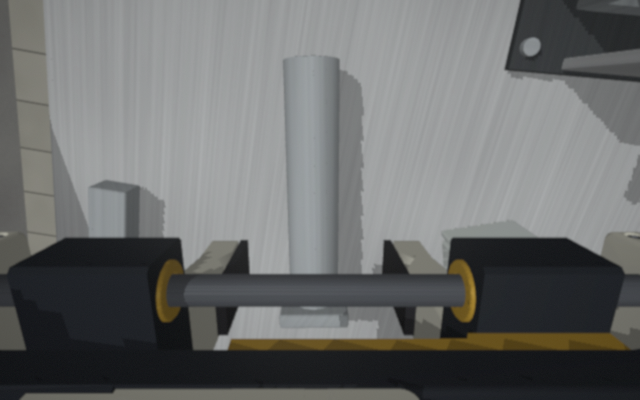

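The wrist view shows the tube lying on the bench between the finger lines, its plain end at (311,57) and its flange at (314,315).

```bash
python3 - <<'E'
from m import *
s=snapshot("wrist")
u=np.array([-np.sin(np.radians(10)),np.cos(np.radians(10))])
e=bp(s,311.5,57,.040);print("end",P(e), "origin",P(e[:2]+.1*u))
f=bp(s,314,308,.054);print("flange near edge +88",P(f),"origin",P(f[:2]-.088*u))
E
```

```text
end [0.7488, -0.0487, 0.04] origin [0.7314, 0.0497]
flange near edge +88 [0.7164, 0.1277, 0.054] origin [0.7316, 0.041]
```

Call:
{"fn": "play_rows", "kwargs": {
  "plan": [
    [0.4,0,2,0,0,0],
    [0,0,3,0,0,0],
    [0,0,3,0,0,0],
    [0,0,2,0,0,0],
    [0,0,1.3,0,0,0],
    [0,0,0.7,0,0,0],
    [0,0,0.3,0,0,0],
    [0,0,0,0,0,0],
    [0,0,0,0,0,0]
  ]
}}

```text
clock: 17.8
tool_pos: [0.7305, 0.0468, 0.028]
orientation: [-179.9, 2.1, -80.1]
force: [-0.2, 0.7, -0.1]
opening: 0.0647
gripper_force: 0.0
```

Call:
{"fn": "play_rows", "kwargs": {
  "plan": [
    [0,0,0,0,0,0],
    [0,0,0,0,0,0],
    [0,0,0,0,0,0],
    [0,0,0,0,0,0],
    [0,0,0,0,0,0],
    [0,0,0,0,0,0]
  ],
  "grip": 3
}}

```text
clock: 18.3
tool_pos: [0.7301, 0.0467, 0.0273]
orientation: [-179.9, 2.1, -80.1]
force: [-0.0, 0.7, 2.9]
opening: 0.0393
gripper_force: 30.0
```

Call:
{"fn": "play_rows", "kwargs": {
  "plan": [
    [0,0,-1,0,0,0],
    [0,0,-2,0,0,0],
    [0,0,-3,0,0.7,0],
    [0,0,-3,0,0.7,0],
    [0,0,-3,0,0.7,0],
    [0,0,-3,0,0,0],
    [0,0,-3,0,0,0],
    [0,0,-3,0,0,0],
    [0,0,-3,0,0,0],
    [0,0,-3,0,0,0],
    [0,0,-1,0,0,0],
    [0,0,0,0,0,0]
  ]
}}

```text
clock: 19.3
tool_pos: [0.7309, 0.0434, 0.3106]
orientation: [-179.7, 0.0, -80.1]
force: [0.3, -1.2, -2.0]
opening: 0.0393
gripper_force: 30.0
```

```bash
python3 - <<'E'
from m import *
o=get_obs();print(P(o["tool_pos"]),P(o["orientation"]))
snapshot("scene");pts("scene",["tube","tube_flange"])
snapshot("top");pts("top",["tube","tube_flange"])
plan(cr(-.018,-.012,.30,(.5425,-.1895),6.0),-84,13,4)
E
```

```text
[0.7309, 0.0434, 0.3106] [-179.6897, 0.0123, -80.082]
scene tube [([0.7276, 0.0463, 0.3091], 0.57)]
scene tube_flange [([0.7153, 0.132, 0.3073], 0.81)]
top tube [([0.729, 0.04, 0.3012], 0.72)]
top tube_flange [([0.7131, 0.1326, 0.3001], 0.81)]
13 [[1.6,1.87,0.04,0.1,-0,1],[1.63,1.84,0.04,0.1,-0,1],[1.66,1.81,0.03,0.1,-0,1],[1.7,1.78,0.03,0.1,-0,1],[1.73,1.75,0.03,0,0,0],[1.73,1.75,0.03,0,0,0],[1.73,1.75,0.02,0,0,0],[1.72,1.76,0.03,0,0,0],[1.73,1.75,0.02,0,0,0],[1.72,1.76,0.03,0,0,0],[1.73,1.75,0.02,0,0,0],[1.72,1.76,0.03,0,0,0],[1.73,1.75,0.02,0,0,0]]
```

Call:
{"fn": "play_rows", "kwargs": {
  "plan": [
    [1.6,1.9,0,0,0,1],
    [1.6,1.8,0,0,0,1],
    [1.7,1.8,0,0,0,1],
    [1.7,1.8,0,0,0,1],
    [1.7,1.75,0,0,0,0],
    [1.7,1.75,0,0,0,0],
    [1.7,1.75,0,0,0,0],
    [1.7,1.75,0,0,0,0],
    [1.7,1.75,0,0,0,0],
    [1.7,1.75,0,0,0,0],
    [1.7,1.75,0,0,0,0],
    [1.7,1.75,0,0,0,0],
    [1.8,1.75,0,0,0,0],
    [0,0,0,0,0,0],
    [0,0,0,0,0,0]
  ]
}}

```text
clock: 20.85
tool_pos: [0.5257, -0.2029, 0.306]
orientation: [180.0, 0.0, -84.2]
force: [0.2, -0.1, -2.8]
opening: 0.0396
gripper_force: 30.0
```

```bash
python3 - <<'E'
from m import *
o=get_obs();print(P(o["tool_pos"]),P(o["orientation"]))
for c in("scene","top","wrist"): save(c,c+"5.png");pts(c,["tube","tube_flange","cradle_seat","holddown_bar","cradle"])
plan(cr(-.018,-.012,.092,(.5425,-.1895),6.0),-84,10)
E
```

```text
[0.5257, -0.2029, 0.306] [179.9506, 0.0102, -84.1954]
scene tube []
scene tube_flange []
scene cradle_seat [([0.5428, -0.2048, 0.0591], 0.71)]
scene holddown_bar [([0.6435, -0.1378, 0.208], 0.53)]
scene cradle [([0.5434, -0.1902, -0.0013], 0.82)]
top tube [([0.5273, -0.2043, 0.3029], 0.51)]
top tube_flange [([0.5167, -0.1091, 0.3029], 0.44)]
top cradle_seat [([0.5061, -0.451, 0.0043], 0.67), ([0.5415, -0.206, 0.0577], 0.65)]
top holddown_bar []
top cradle [([0.5394, -0.1869, 0.0008], 0.79), ([0.4486, 0.463, 0.0024], 0.5)]
wrist tube [([0.526, -0.2005, 0.3026], 0.79)]
wrist tube_flange []
wrist cradle_seat []
wrist holddown_bar []
wrist cradle []
10 [[0.01,0.01,2.15,-0,-0,-0.1],[0.01,0.01,2.15,0,0,0],[0.01,0.01,2.14,0,0,0],[0.01,0.01,2.15,0,0,0],[0.01,0.01,2.14,0,0,0],[0.01,0.01,2.15,0,0,0],[0.01,0.01,2.14,0,0,0],[0.02,0.01,2.15,0,0,0],[0.01,0.01,2.14,0,0,0],[0.02,0.01,2.15,0,0,0]]
```

View pics/wrist5.png

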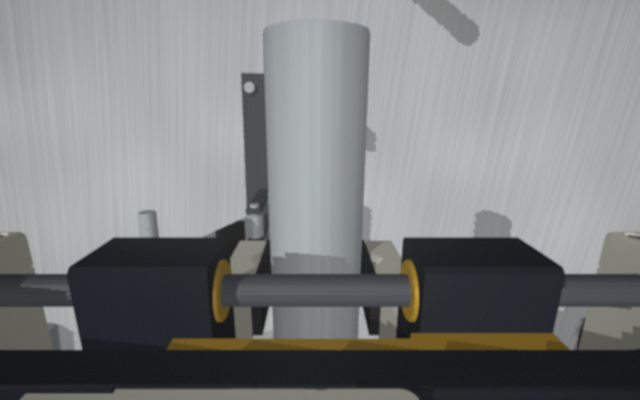

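The tube is parallel to the base edge, and the bar end at (148,215) is clear of the gripper. I descend with the 18 mm offset.

Call:
{"fn": "play_rows", "kwargs": {
  "plan": [
    [0,0,2,0,0,0],
    [0,0,2.5,0,0,0],
    [0,0,2.5,0,0,0],
    [0,0,2.5,0,0,0],
    [0,0,2.5,0,0,0],
    [0,0,2.5,0,0,0],
    [0,0,2.5,0,0,0],
    [0,0,2,0,0,0],
    [0,0,1.5,0,0,0],
    [0,0,0.7,0,0,0],
    [0,0,0,0,0,0],
    [0,0,0,0,0,0]
  ]
}}

```text
clock: 22.75
tool_pos: [0.5264, -0.2041, 0.0941]
orientation: [179.9, -0.1, -84.2]
force: [0.0, -14.8, -7.5]
opening: 0.0392
gripper_force: 30.0
```

```bash
python3 - <<'E'
from m import *
o=get_obs();print(P(o["tool_pos"]),P(o["orientation"]))
s=save("scene","s6.png");pts("scene",["tube","tube_flange","holddown_bar"])
f=cv2.imread("pics/s6.png")[170:350,210:410]; cv2.imwrite("pics/s6c.png",cv2.resize(f,None,fx=3,fy=3,interpolation=2))
E
```

```text
[0.5264, -0.2041, 0.0941] [179.9176, -0.0996, -84.2401]
scene tube [([0.5254, -0.2, 0.0903], 0.59)]
scene tube_flange []
scene holddown_bar [([0.6437, -0.1368, 0.2088], 0.67)]
```

View pics/s6c.png

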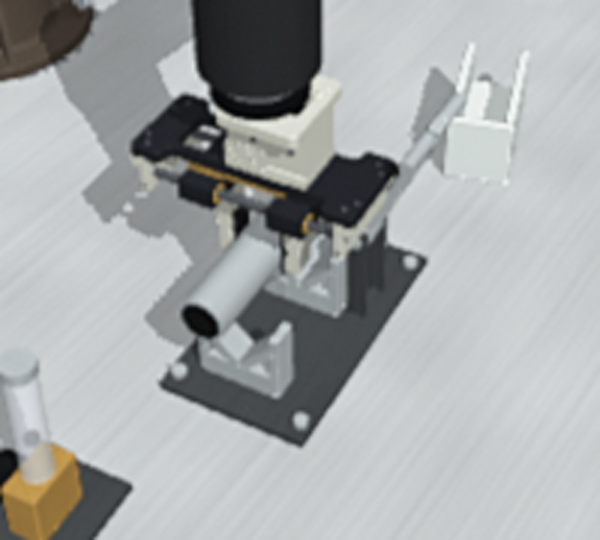

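```bash
python3 - <<'E'
from m import *
o=get_obs();print(o["clock"],P(o["tool_pos"]),P(o["orientation"]),P(o["force"]),P(o["moment"]),P(o["tau"]),P(o["qvel"]),P(o["joint_pos"]))
f=cv2.imread("pics/s6.png")[195:275,250:355]; cv2.imwrite("pics/s6d.png",cv2.resize(f,None,fx=7,fy=7,interpolation=2))
E
```

```text
22.95 [0.5261, -0.2041, 0.0942] [179.91, -0.0907, -84.2503] [1.5197, -14.5103, -7.632] [-4.6118, -0.0123, -1.2272] [8.6947, -53.3386, 24.8639, 3.6766, -0.0129, 1.2198] [-0.0062, 0.0336, -0.1143, 0.0526, -0.0465, -0.0927] [-1.2683, 18.5748, -24.4224, 0.1379, -47.0812, 6.924]
```

View pics/s6d.png

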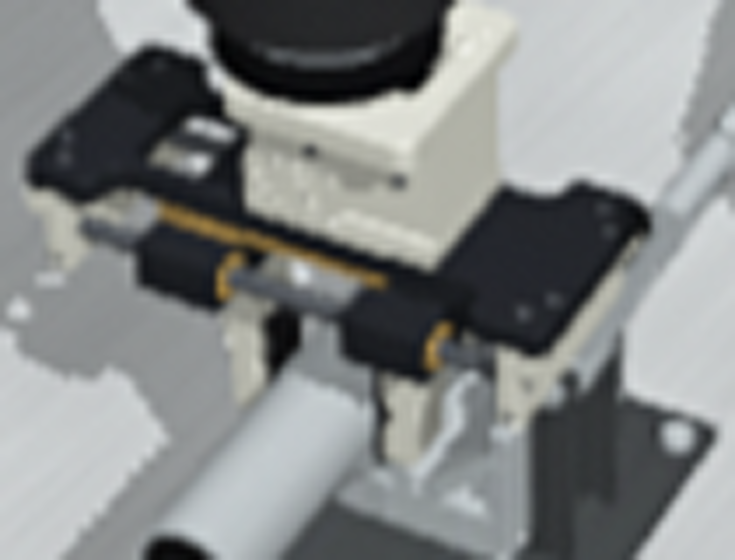

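The rail end at (600,290) touches the open hold-down arm, and the tool reads about 15 N in -y. I back off toward -y, then up.

Call:
{"fn": "play_rows", "kwargs": {
  "plan": [
    [0.2,0,-0.3,0,0,0],
    [0,0,-1,0,0,0],
    [0,0,-1,0,0,0],
    [0,0,0,0,0,0]
  ]
}}

```text
clock: 23.28
tool_pos: [0.5287, -0.2041, 0.1205]
orientation: [-179.8, -0.1, -84.0]
force: [1.4, 0.2, -1.7]
opening: 0.0394
gripper_force: 30.0
```

Call:
{"fn": "play_rows", "kwargs": {
  "plan": [
    [0,0,0.6,0,0,0],
    [0,0,0.5,0,0,0],
    [0,0,0,0,0,0]
  ]
}}

```text
clock: 23.53
tool_pos: [0.526, -0.2036, 0.105]
orientation: [179.9, 0.0, -84.1]
force: [-0.8, -0.2, -3.5]
opening: 0.0394
gripper_force: 30.0
```

```bash
python3 - <<'E'
from m import *
o=get_obs();print(o["clock"],P(o["tool_pos"]),P(o["force"]),P(o["moment"]))
for c in("scene","top","wrist"): save(c,c+"7.png");pts(c,["tube","tube_flange","cradle_seat","holddown_bar","cradle","holddown_hinge"])
E
```

```text
23.5333 [0.526, -0.2036, 0.105] [-0.7935, -0.2143, -3.4987] [0.0133, -0.0095, -0.0287]
scene tube [([0.5203, -0.1992, 0.106], 0.78)]
scene tube_flange []
scene cradle_seat [([0.5415, -0.2063, 0.0592], 0.67)]
scene holddown_bar [([0.6453, -0.1354, 0.2073], 0.75)]
scene cradle [([0.5416, -0.1905, 0.002], 0.7)]
scene holddown_hinge [([0.5865, -0.1417, 0.0875], 0.88)]
top tube []
top tube_flange [([0.516, -0.1108, 0.1], 0.45)]
top cradle_seat [([0.5402, -0.204, 0.0596], 0.9), ([0.5425, -0.1891, 0.0006], 0.61)]
top holddown_bar [([0.6411, -0.144, 0.2084], 0.64)]
top cradle [([0.5429, -0.188, 0.0001], 0.81)]
top holddown_hinge [([0.5049, -0.4497, 0.0038], 0.16)]
wrist tube [([0.523, -0.2019, 0.102], 0.66)]
wrist tube_flange []
wrist cradle_seat []
wrist holddown_bar []
wrist cradle []
wrist holddown_hinge []
```

No contact at this height. The clearance to the open arm is too small with this grasp, so I go back to the free bench spot and regrip the tube about 32 mm further from the flange.

Call:
{"fn": "play_rows", "kwargs": {
  "plan": [
    [0,0,-1.5,0,0,0],
    [0,0,-3,0,0,0],
    [0,0,-3,0,0,0],
    [0,0,-3,0,0,0],
    [0,0,-3,0,0,0],
    [0,0,-3,0,0,0],
    [0,0,-3,0,0,0],
    [0,0,-1.5,0,0,0]
  ]
}}

```text
clock: 25.25
tool_pos: [0.5278, -0.2044, 0.3209]
orientation: [-179.7, -0.1, -84.1]
force: [0.9, -0.8, -1.3]
opening: 0.0393
gripper_force: 30.0
```

```bash
python3 - <<'E'
from m import *
o=get_obs();print(P(o["tool_pos"]))
s=plan([.7305,.0468,.26],-80,13,4)
print(P(s[0]))
E
```

```text
[0.5278, -0.2044, 0.3209]
13 [[-1.76,-1.75,0.47,-0.1,-0,-1],[-1.73,-1.78,0.47,-0.1,-0,-1],[-1.7,-1.81,0.47,-0.1,-0,-1],[-1.67,-1.84,0.46,-0.1,-0,-1],[-1.64,-1.87,0.46,0,0,0],[-1.63,-1.87,0.46,0,0,0],[-1.64,-1.87,0.46,0,0,0],[-1.63,-1.87,0.46,0,0,0],[-1.64,-1.87,0.46,0,0,0],[-1.63,-1.87,0.47,0,0,0],[-1.64,-1.87,0.46,0,0,0],[-1.63,-1.87,0.47,0,0,0],[-1.64,-1.87,0.46,0,0,0]]
[0.7305, 0.0468, 0.26]
```

Call:
{"fn": "play_rows", "kwargs": {
  "plan": [
    [-1.75,-1.75,0,0,0,-1],
    [-1.7,-1.8,0,0,0,-1],
    [-1.7,-1.8,0,0,0,-1],
    [-1.7,-1.8,0,0,0,-1],
    [-1.65,-1.85,0,0,0,0],
    [-1.65,-1.85,0,0,0,0],
    [-1.65,-1.85,0,0,0,0],
    [-1.65,-1.85,0.5,0,0,0],
    [-1.65,-1.85,1,0,0,0],
    [-1.65,-1.85,2,0,-0.7,0],
    [-1.65,-1.85,2,0,-0.7,0],
    [-1.65,-1.85,2.5,0,-0.7,0],
    [-1.6,-1.85,2.5,0,0,0],
    [0,0,2.5,0,0,0],
    [0,0,3,0,0,0],
    [0,0,3,0,0,0],
    [0,0,3,0,0,0],
    [0,0,3,0,0,0],
    [0,0,1.5,0,0,0],
    [0,0,0,0,0,0]
  ]
}}

```text
clock: 26.92
tool_pos: [0.7231, 0.0546, 0.0475]
orientation: [179.5, 2.1, -80.1]
force: [-0.9, -0.3, -3.3]
opening: 0.0389
gripper_force: 30.0
```

Call:
{"fn": "play_rows", "kwargs": {
  "plan": [
    [0,0,0.8,0,0,0],
    [0,0,0.6,0,0,0],
    [0,0,0.2,0,0,0],
    [0,0,0,0,0,0]
  ]
}}

```text
clock: 27.25
tool_pos: [0.7264, 0.0557, 0.0374]
orientation: [-180.0, 2.1, -80.1]
force: [0.4, -0.0, -2.2]
opening: 0.0391
gripper_force: 30.0
```

Call:
{"fn": "play_rows", "kwargs": {
  "plan": [
    [0,0,0.4,0,0,0],
    [0,0,0.3,0,0,0],
    [0,0,0,0,0,0]
  ]
}}

```text
clock: 27.5
tool_pos: [0.7259, 0.056, 0.0297]
orientation: [180.0, 2.1, -80.1]
force: [-0.2, 1.0, -3.0]
opening: 0.0395
gripper_force: 30.0
```

Call:
{"fn": "play_rows", "kwargs": {
  "plan": [
    [0,0,0.2,0,0,0],
    [0,0,0.15,0,0,0],
    [0,0,0,0,0,0]
  ]
}}

```text
clock: 27.75
tool_pos: [0.7264, 0.0561, 0.0273]
orientation: [-180.0, 2.1, -80.1]
force: [-1.9, -0.3, 2.5]
opening: 0.0392
gripper_force: 30.0
```

Call:
{"fn": "play_rows", "kwargs": {
  "plan": [
    [0,0,0,0,0,0],
    [0,0,0,0,0,0],
    [0,0,0,0,0,0],
    [0,0,0,0,0,0],
    [0.5,0,0,0,0,0],
    [1,0,0,0,0,0],
    [1,0,0,0,0,0],
    [0.5,0,0,0,0,0],
    [0,0,0,0,0,0],
    [0,0,0,0,0,0]
  ],
  "grip": 6.5
}}

```text
clock: 28.58
tool_pos: [0.7313, 0.0256, 0.0252]
orientation: [180.0, 2.1, -80.2]
force: [0.8, 0.2, -0.2]
opening: 0.0652
gripper_force: 0.0
```

Call:
{"fn": "play_rows", "kwargs": {
  "plan": [
    [0,0,0,0,0,0],
    [0,0,0,0,0,0],
    [0,0,0,0,0,0],
    [0,0,0,0,0,0],
    [0,0,0,0,0,0],
    [0,0,0,0,0,0]
  ],
  "grip": 3
}}

```text
clock: 29.08
tool_pos: [0.7312, 0.0269, 0.0253]
orientation: [-180.0, 2.1, -80.1]
force: [-0.7, 0.8, -0.5]
opening: 0.0392
gripper_force: 30.0
```

Call:
{"fn": "play_rows", "kwargs": {
  "plan": [
    [0,0,-1,0,0,0],
    [0,0,-2,0,0,0],
    [0,0,-3,0,0.7,0],
    [0,0,-3,0,0.7,0],
    [0,0,-3,0,0.7,0],
    [0,0,-3,0,0,0],
    [0,0,-3,0,0,0],
    [0,0,-3,0,0,0],
    [0,0,-3,0,0,0],
    [0,0,-3,0,0,0],
    [0,0,-1.5,0,0,0],
    [0,0,0,0,0,0]
  ]
}}

```text
clock: 30.08
tool_pos: [0.733, 0.0231, 0.3161]
orientation: [-179.6, -0.0, -80.1]
force: [-0.4, -0.1, -1.2]
opening: 0.0396
gripper_force: 30.0
```

```bash
python3 - <<'E'
from m import *
o=get_obs();print(P(o["tool_pos"]),P(o["orientation"]),o["opening"])
for c in("scene","top"): snapshot(c);pts(c,["tube","tube_flange"])
plan(cr(-.018,-.044,.31,(.5422,-.1895),6.0),-84,14,4)
E
```

```text
[0.733, 0.0231, 0.3161] [-179.5711, -0.0265, -80.0782] 0.039624472414588906
scene tube [([0.7257, 0.0538, 0.3142], 0.7)]
scene tube_flange [([0.7098, 0.1442, 0.3136], 0.79)]
top tube [([0.7224, 0.0506, 0.3078], 0.68), ([0.5399, -0.1913, 0.0013], 0.24)]
top tube_flange [([0.7101, 0.1426, 0.3083], 0.95)]
14 [[1.57,1.74,-0.01,0,-0,1],[1.6,1.71,-0.01,0,-0,1],[1.63,1.69,-0.01,0,-0,1],[1.66,1.66,-0.01,0,-0,1],[1.69,1.63,-0.01,0,0,0],[1.69,1.63,-0,0,0,0],[1.69,1.63,-0.01,0,0,0],[1.69,1.62,-0,0,0,0],[1.68,1.63,-0.01,0,0,0],[1.69,1.62,-0,0,0,0],[1.68,1.63,-0.01,0,0,0],[1.69,1.62,-0,0,0,0],[1.68,1.63,-0.01,0,0,0],[1.69,1.62,-0,0,0,0]]
```

Call:
{"fn": "play_rows", "kwargs": {
  "plan": [
    [1.6,1.75,0,0,0,1],
    [1.6,1.7,0,0,0,1],
    [1.6,1.7,0,0,0,1],
    [1.65,1.65,0,0,0,1],
    [1.65,1.65,0,0,0,0],
    [1.65,1.65,0,0,0,0],
    [1.65,1.65,0,0,0,0],
    [1.65,1.65,0,0,0,0],
    [1.65,1.65,0,0,0,0],
    [1.65,1.65,0,0,0,0],
    [1.65,1.6,0,0,0,0],
    [1.65,1.6,0,0,0,0],
    [1.65,1.6,0,0,0,0],
    [1.65,1.6,0,0,0,0],
    [0,0,0,0,0,0],
    [0,0,0,0,0,0]
  ]
}}

```text
clock: 31.72
tool_pos: [0.5278, -0.2322, 0.3097]
orientation: [179.9, 0.0, -84.2]
force: [0.0, 0.2, -2.7]
opening: 0.0391
gripper_force: 30.0
```

```bash
python3 - <<'E'
from m import *
o=get_obs();print(P(o["tool_pos"]),P(o["orientation"]),P(o["force"]))
for c in("top","wrist"): snapshot(c);pts(c,["tube","tube_flange"])
print(cr(-.018,-.041,.094,(.5422,-.1895),6.0))
plan(cr(-.018,-.041,.094,(.5422,-.1895),6.0),-84,10)
E
```

```text
[0.5278, -0.2322, 0.3097] [179.944, 0.015, -84.1907] [0.0407, 0.2056, -2.6566]
top tube [([0.5238, -0.2058, 0.3047], 0.49), ([0.514, -0.1116, 0.3056], 0.3)]
top tube_flange [([0.5174, -0.1117, 0.3066], 0.5)]
wrist tube [([0.5207, -0.2018, 0.3075], 0.85)]
wrist tube_flange []
[np.float64(0.5285842728773449), np.float64(-0.23215691004891698), 0.094]
10 [[0.01,0.01,2.16,0,0,-0],[0.01,0.01,2.16,0,0,0],[0.01,0.01,2.16,0,0,0],[0.01,0,2.16,0,0,0],[0.01,0.01,2.16,0,0,0],[0.02,0,2.16,0,0,0],[0.01,0.01,2.16,0,0,0],[0.02,0,2.16,0,0,0],[0.01,0.01,2.16,0,0,0],[0.02,0,2.15,0,0,0]]
```

Call:
{"fn": "play_rows", "kwargs": {
  "plan": [
    [-0.4,0,2,0,0,0],
    [0,0,2.5,0,0,0],
    [0,0,2.5,0,0,0],
    [0,0,2.5,0,0,0],
    [0,0,2.5,0,0,0],
    [0,0,2.5,0,0,0],
    [0,0,2.5,0,0,0],
    [0,0,2,0,0,0],
    [0,0,1.5,0,0,0],
    [0,0,1,0,0,0],
    [0,0,0,0,0,0]
  ]
}}

```text
clock: 32.93
tool_pos: [0.5274, -0.2269, 0.093]
orientation: [179.8, 0.1, -84.1]
force: [0.3, -0.1, -2.4]
opening: 0.0394
gripper_force: 30.0
```

Call:
{"fn": "play_rows", "kwargs": {
  "plan": [
    [0,-0.6,0,0,0,0],
    [0,-0.6,0.3,0,0,0],
    [0,-0.6,0.5,0,0,0],
    [0,0,0.5,0,0,0],
    [0,0,0.5,0,0,0],
    [0,0,0.3,0,0,0],
    [0,0,0,0,0,0]
  ]
}}

```text
clock: 33.52
tool_pos: [0.5455, -0.2255, 0.0733]
orientation: [179.9, 0.0, -84.1]
force: [-0.7, -0.6, -2.9]
opening: 0.0393
gripper_force: 30.0
```

Call:
{"fn": "play_rows", "kwargs": {
  "plan": [
    [0,0,0.4,0,0,0],
    [0,0,0.3,0,0,0],
    [0,0,0.2,0,0,0],
    [0,0,0,0,0,0]
  ]
}}

```text
clock: 33.85
tool_pos: [0.5459, -0.2255, 0.0647]
orientation: [180.0, 0.0, -84.1]
force: [0.2, -0.2, -2.4]
opening: 0.0393
gripper_force: 30.0
```

Call:
{"fn": "play_rows", "kwargs": {
  "plan": [
    [0,0,0.2,0,0,0],
    [0,0,0.1,0,0,0],
    [0,0,0,0,0,0]
  ]
}}

```text
clock: 34.1
tool_pos: [0.5464, -0.2257, 0.0637]
orientation: [-180.0, -0.0, -84.1]
force: [-4.8, 2.1, 9.8]
opening: 0.0391
gripper_force: 30.0
```

Call:
{"fn": "play_rows", "kwargs": {
  "plan": [
    [0,0,0,0,0,0],
    [0,0,0,0,0,0],
    [0,0,0,0,0,0],
    [0,0,0,0,0,0],
    [0,0,0,0,0,0],
    [0,0,0,0,0,0],
    [0.2,0.5,0,0,0,0],
    [0.2,0.6,0,0,0,0],
    [0.1,0.4,0,0,0,0],
    [0,0,0,0,0,0]
  ],
  "grip": 8.7
}}

```text
clock: 34.93
tool_pos: [0.5306, -0.2324, 0.0622]
orientation: [180.0, 0.0, -84.1]
force: [-0.1, 0.8, 0.4]
opening: 0.087
gripper_force: 0.0
```

Call:
{"fn": "play_rows", "kwargs": {
  "plan": [
    [0,0,-1,0,0,0],
    [0,0,-2,0,0,0],
    [0,0,-3,0,0,0],
    [0,0,-3,0,0,0],
    [0,0,-3,0,0,0],
    [0,0,-4,0,0,0],
    [0,0,-4,0,0,0],
    [0,0,-4,0,0,0],
    [0,0,0,0,0,0]
  ]
}}

```text
clock: 35.68
tool_pos: [0.5348, -0.2335, 0.3127]
orientation: [-179.3, -0.3, -84.0]
force: [0.9, -0.8, 1.4]
opening: 0.0869
gripper_force: 0.0
```

```bash
python3 - <<'E'
from m import *
o=get_obs();print(P(o["tool_pos"]),P(o["orientation"]),P(o["force"]))
for c in("scene","top","wrist"):
    s=save(c,c+"8.png");pts(c,["tube","tube_flange","holddown_bar"])
a=cv2.imread("pics/scene8.png")[200:330,230:400];b=cv2.imread("pics/wrist8.png")
cv2.imwrite("pics/c8.png",np.vstack([cv2.resize(a,(400,306)),cv2.resize(b,(400,250))]))
E
```

```text
[0.5348, -0.2335, 0.3127] [-179.2532, -0.3366, -84.0326] [0.9241, -0.7938, 1.4276]
scene tube [([0.5421, -0.1922, 0.062], 0.91), ([0.5399, -0.1905, 0.0007], 0.27)]
scene tube_flange [([0.5344, -0.1017, 0.0638], 0.97)]
scene holddown_bar [([0.6429, -0.1345, 0.2085], 0.88)]
top tube [([0.5413, -0.1971, 0.0612], 0.78)]
top tube_flange [([0.5338, -0.1053, 0.0591], 0.76)]
top holddown_bar [([0.539, -0.1896, 0.001], 0.27)]
wrist tube [([0.5395, -0.1958, 0.0614], 0.9)]
wrist tube_flange [([0.5304, -0.1036, 0.064], 0.6)]
wrist holddown_bar []
```

View pics/c8.png

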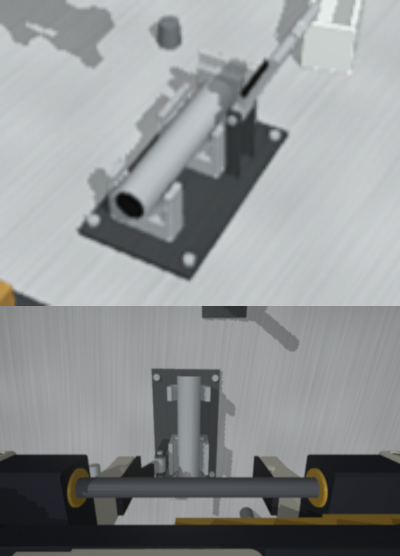

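The tube is seated in both vees, with its flange in the slot (top half, around (230,75)) and the arm still open. Next I go to the bar.

```bash
python3 - <<'E'
from m import *
s=plan([.641,-.166,.30],-84,6)
plan([.641,-.166,.2125],-84,5,start=s)
E
```

```text
6 [[-0.91,-1.92,0.03,0.1,0,-0.1],[-0.9,-1.93,0.03,0,0,0],[-0.91,-1.92,0.03,0,0,0],[-0.9,-1.93,0.03,0,0,0],[-0.91,-1.92,0.03,0,0,0],[-0.9,-1.93,0.03,0,0,0]]
5 [[-0,0,1.75,-0,0,0],[-0,0,1.75,0,0,0],[-0,0,1.75,0,0,0],[-0,0.01,1.75,0,0,0],[-0,0,1.75,0,0,0]]
```

Call:
{"fn": "play_rows", "kwargs": {
  "plan": [
    [-0.9,-1.9,0,0,0,0],
    [-0.9,-1.9,0,0,0,0],
    [-0.9,-1.9,0,0,0,0],
    [-0.9,-1.9,0,0,0,0],
    [-0.9,-2,0,0,0,0],
    [-0.9,-2,0,0,0,0],
    [0,0,0,0,0,0],
    [0,0,0,0,0,0]
  ],
  "grip": 3.8
}}

```text
clock: 36.95
tool_pos: [0.6423, -0.1657, 0.3011]
orientation: [179.9, 0.0, -84.0]
force: [-1.0, 0.3, 0.2]
opening: 0.041
gripper_force: 0.0
```

```bash
python3 - <<'E'
from m import *
o=get_obs();print(P(o["tool_pos"]),P(o["orientation"]))
for i in range(2):
  for c in("wrist","top","scene"): snapshot(c);pts(c,["holddown_bar"])
E
```

```text
[0.6423, -0.1657, 0.3011] [179.8981, 0.0131, -84.0277]
wrist holddown_bar [([0.6429, -0.1403, 0.2085], 0.71)]
top holddown_bar [([0.6411, -0.1419, 0.2106], 0.62)]
scene holddown_bar [([0.644, -0.1353, 0.2063], 0.89)]
wrist holddown_bar [([0.6415, -0.1391, 0.2076], 0.84)]
top holddown_bar [([0.641, -0.1422, 0.2067], 0.58)]
scene holddown_bar [([0.6456, -0.1349, 0.207], 0.72)]
```

Call:
{"fn": "play_rows", "kwargs": {
  "plan": [
    [0.3,-0.2,1.5,0,0,0],
    [0,0,2,0,0,0],
    [0,0,2,0,0,0],
    [0,0,1.7,0,0,0],
    [0,0,1.2,0,0,0],
    [0,0,0.6,0,0,0],
    [0,0,0,0,0,0]
  ]
}}

```text
clock: 38.13
tool_pos: [0.6435, -0.1691, 0.2109]
orientation: [179.9, 0.0, -84.1]
force: [-0.1, -0.0, -0.5]
opening: 0.0379
gripper_force: 0.0
```

Call:
{"fn": "play_rows", "kwargs": {
  "plan": [
    [0,0,0,0,0,0],
    [0,0,0,0,0,0],
    [0,0,0,0,0,0],
    [0,0,0,0,0,0],
    [0,0,0,0,0,0],
    [0,0,0,0,0,0]
  ],
  "grip": 0.4
}}

```text
clock: 38.63
tool_pos: [0.644, -0.1692, 0.213]
orientation: [-180.0, -0.0, -84.1]
force: [-1.5, 0.8, 4.2]
opening: 0.0109
gripper_force: 30.0
```

```bash
python3 -c "
from m import *
arc(2.01,1.3,7);arc(1.3,.6,7);arc(.6,.06,7)"
```

```text
[[0, 1.22, -0.5, 0, 0, 0], [0, 1.26, -0.37, 0, 0, 0], [0, 1.3, -0.24, 0, 0, 0], [0, 1.31, -0.11, 0, 0, 0], [0, 1.32, 0.02, 0, 0, 0], [0, 1.31, 0.16, 0, 0, 0], [0, 1.29, 0.29, 0, 0, 0]]
[[0, 1.23, 0.41, 0, 0, 0], [0, 1.19, 0.53, 0, 0, 0], [0, 1.13, 0.65, 0, 0, 0], [0, 1.06, 0.76, 0, 0, 0], [0, 0.98, 0.86, 0, 0, 0], [0, 0.89, 0.95, 0, 0, 0], [0, 0.79, 1.03, 0, 0, 0]]
[[0, 0.53, 0.85, 0, 0, 0], [0, 0.47, 0.89, 0, 0, 0], [0, 0.4, 0.92, 0, 0, 0], [0, 0.32, 0.95, 0, 0, 0], [0, 0.25, 0.97, 0, 0, 0], [0, 0.18, 0.99, 0, 0, 0], [0, 0.1, 1.0, 0, 0, 0]]
```

Call:
{"fn": "play_rows", "kwargs": {
  "plan": [
    [0,1.2,-0.5,0,0,0],
    [0,1.25,-0.4,0,0,0],
    [0,1.3,-0.25,0,0,0],
    [0,1.3,-0.1,0,0,0],
    [0,1.3,0,0,0,0],
    [0,1.3,0.15,0,0,0],
    [0,1.3,0.3,0,0,0],
    [0,0,0,0,0,0]
  ]
}}

```text
clock: 39.3
tool_pos: [0.5516, -0.178, 0.2203]
orientation: [179.9, 0.1, -84.1]
force: [-1.7, 5.1, 2.6]
opening: 0.0113
gripper_force: 30.0
```

Call:
{"fn": "play_rows", "kwargs": {
  "plan": [
    [0,1.25,0.4,0,0,0],
    [0,1.2,0.55,0,0,0],
    [0,1.15,0.65,0,0,0],
    [0,1.05,0.75,0,0,0],
    [0,0,0,0,0,0]
  ]
}}

```text
clock: 39.72
tool_pos: [0.5057, -0.1826, 0.1954]
orientation: [179.9, 0.1, -84.1]
force: [-1.2, 6.1, -1.1]
opening: 0.011
gripper_force: 30.0
```

Call:
{"fn": "play_rows", "kwargs": {
  "plan": [
    [0,1,0.85,0,0,0],
    [0,0.9,0.95,0,0,0],
    [0,0.8,1.05,0,0,0],
    [0,0.55,0.85,0,0,0],
    [0,0.45,0.9,0,0,0],
    [0,0.4,0.9,0,0,0],
    [0,0,0,0,0,0]
  ]
}}

```text
clock: 40.3
tool_pos: [0.467, -0.1867, 0.1405]
orientation: [179.9, 0.1, -84.1]
force: [0.9, 8.7, -1.0]
opening: 0.0107
gripper_force: 30.0
```

Call:
{"fn": "play_rows", "kwargs": {
  "plan": [
    [-0.1,0.3,0.8,0,0,0],
    [0,0.2,0.9,0,0,0],
    [0,0.15,0.8,0,0,0],
    [0,0.1,0.8,0,0,0],
    [0,0,0,0,0,0]
  ]
}}

```text
clock: 40.72
tool_pos: [0.46, -0.1872, 0.1072]
orientation: [179.9, 0.0, -84.1]
force: [0.5, 3.1, -0.3]
opening: 0.0112
gripper_force: 30.0
```

Call:
{"fn": "play_rows", "kwargs": {
  "plan": [
    [0,0.05,0.5,0,0,0],
    [0,0,0.4,0,0,0],
    [0,0,0.2,0,0,0],
    [0,0,0,0,0,0]
  ]
}}

```text
clock: 41.05
tool_pos: [0.4596, -0.1873, 0.0975]
orientation: [179.9, 0.0, -84.1]
force: [-1.8, 3.0, 1.1]
opening: 0.011
gripper_force: 30.0
```

Call:
{"fn": "play_rows", "kwargs": {
  "plan": [
    [0,0,0.2,0,0,0],
    [0,0,0.2,0,0,0],
    [0,0,0,0,0,0]
  ]
}}

```text
clock: 41.3
tool_pos: [0.4597, -0.1874, 0.0956]
orientation: [180.0, -0.0, -84.0]
force: [-10.3, 8.5, 25.0]
opening: 0.0108
gripper_force: 30.1
```

The pad has met the tube, with 25 N upward on the tool. I ease off, then release.

Call:
{"fn": "play_rows", "kwargs": {
  "plan": [
    [0,0.1,-0.25,0,0,0],
    [0,0,0,0,0,0]
  ]
}}

```text
clock: 41.47
tool_pos: [0.4596, -0.1873, 0.0971]
orientation: [-179.9, -0.0, -84.1]
force: [0.9, 2.7, 0.5]
opening: 0.0109
gripper_force: 30.0
```

Call:
{"fn": "play_rows", "kwargs": {
  "plan": [
    [0,0,0,0,0,0],
    [0,0,0,0,0,0],
    [0,0,0,0,0,0],
    [0,0,0,0,0,0],
    [0,0,0,0,0,0]
  ],
  "grip": 3.4
}}

```text
clock: 41.88
tool_pos: [0.4587, -0.1875, 0.096]
orientation: [180.0, -0.0, -84.1]
force: [0.5, 0.4, 0.0]
opening: 0.033
gripper_force: 0.0
```

Call:
{"fn": "play_rows", "kwargs": {
  "plan": [
    [0,0,-0.5,0,0,0],
    [0,0,-1,0,0,0],
    [0,0,-2,0,0,0],
    [0,0,-3,0,0,0],
    [0,0,-4,0,0,0],
    [0,0,-4,0,0,0],
    [0,0,-3,0,0,0],
    [0,0,-1,0,0,0],
    [0,0,0,0,0,0],
    [0,0,0,0,0,0]
  ]
}}

```text
clock: 42.72
tool_pos: [0.4588, -0.1872, 0.2821]
orientation: [-179.9, 0.0, -84.1]
force: [-1.2, 0.6, -0.9]
opening: 0.0338
gripper_force: 0.0
```

```bash
python3 - <<'E'
from m import *
for c in("scene","top"):
    s=save(c,c+"9.png");pts(c,["tube","tube_flange","holddown_bar","stopper","clampbox","flowmeter"])
a=cv2.imread("pics/scene9.png")[170:370,190:410]
cv2.imwrite("pics/c9.png",cv2.resize(a,None,fx=3,fy=3,interpolation=2)[:600])
E
```

```text
scene tube [([0.5406, -0.1935, 0.0607], 0.74)]
scene tube_flange [([0.5344, -0.1034, 0.0584], 0.93), ([0.5414, -0.1875, -0.0021], 0.29)]
scene holddown_bar [([0.4594, -0.151, 0.0874], 0.66)]
scene stopper [([0.389, -0.0013, 0.0014], 0.69)]
scene clampbox []
scene flowmeter [([0.5031, -0.4541, 0.0019], 0.66), ([0.4597, -0.153, 0.0891], 0.23)]
top tube []
top tube_flange [([0.5116, -0.4495, 0.0036], 0.61)]
top holddown_bar [([0.5055, -0.4486, 0.0025], 0.29)]
top stopper []
top clampbox [([0.4483, 0.4663, 0.0028], 0.57)]
top flowmeter [([0.5039, -0.4508, 0.0022], 0.91)]
```

View pics/c9.png

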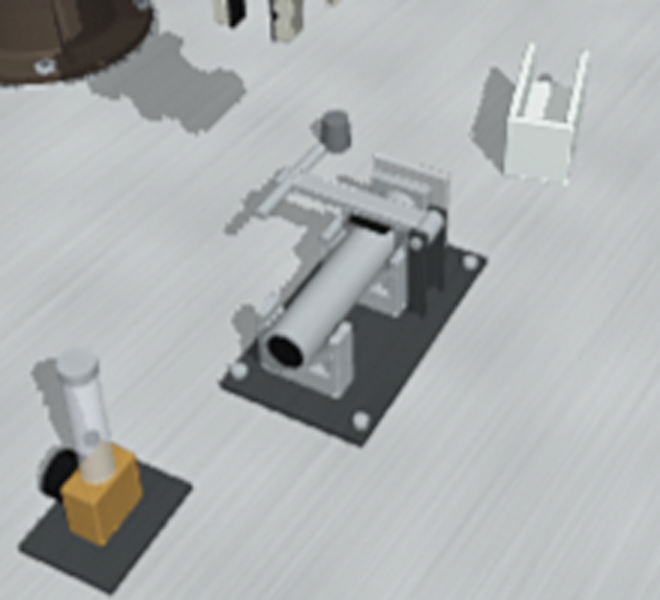

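The tube lies in both vees with its flange in the slot near (405,200). The arm is level with its pad on the tube, its bar at (290,180). The stopper and the flow meter are undisturbed.

```bash
python3 -c "
from plant import *
print(close_job())"
```

```text
the job is handed in; nothing more can be done
None
```

The job is handed in at about 43 s of the 72 s allowed: the tube lies in both vees with its flange in the slot and the hold-down arm level on it; on the first placing try the gripper touched something (about 15 N, probably the open arm), so I set the tube back on the bench once more to regrip it, and it ended roughly 5 mm nearer the end plate than the stated seat.

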